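Free the bench air coupling

TASK

Take the blanking plug out of the quick coupling on the bench air outlet: push the coupling's sprung sleeve down until the plug is let go and rises, then draw the plug straight out so that the sleeve snaps back up. Stand the plug, stem down, fully home in the grey parking cup and let go of it. Work gently, without forcing the coupling or the plug, and leave the beaker, the slide box and the specimen jar where they are.

Things in the scene. Friction and masses are not known exactly. Their poses are not given: they have to be found in the camera images.
- outlet: Fixed grey round pedestal, 62 mm diameter, 45 mm high, on a 90 mm round foot; origin: centre of its underside, z up along the coupling's axis. The brass socket on it (29 mm outside, 21 mm bore, mouth 91 mm above the origin) carries the sprung sleeve, its grip ring and the plug.
- ring_top (a point): Centre of the flat top of the steel grip ring, 56 mm diameter round a 30 mm hole, that caps the sleeve. Press down on it at two opposite sides, beside the grip's 20 mm thickness (fingertips 16 to 26 mm from the axis). The ring is worn loose: it slides down on the sleeve by an unknown 0 to 16 mm, at about 3 N, before it bears and moves the sleeve; it stays low. Harmed by over 30 N.
- sleeve (a joint): How far the sprung sleeve under the ring is down, in m: 0 = up, 0.010 = hard stop. Its spring pushes back with 7 N at 0, 12 N at 0.010. It lets the plug go only near the end (0.008 to 0.010), so press to the hard stop, felt as a sharp rise above 12 N. While the released stem is still in, catches hold the sleeve down at about 0.007; when the stem is out it snaps back to 0.
- plug_grip (a point): Centre of the plug's aluminium grip: a block 20 mm thick (own x), 40 mm wide (own y), 24 mm tall (z); pinch it across the 20 mm. Locked, this point is 136 mm above the outlet's origin. Plug about 90 g, yaw varies. Locked, it will not come up (harmed by a pull over 40 N); let go, a spring lifts it 6 mm; it then pulls straight out with a few N of drag.
- plug_tip (a point): Centre of the lower end of the plug's round steel stem (18 mm diameter, 63 mm long, with a catch groove), 75 mm below plug_grip; locked, it is 60 mm above the outlet's origin. The stem is clear of the coupling when it has come up by 55 mm.
- park_mouth (a point): Centre of the rim of the fixed grey parking cup (90 mm square base, cup 34 mm outside), 56 mm above the bench. Its bore is 22 mm wide and 50 mm deep. The plug is home when its stem stands on the floor of the bore: plug_grip is then 25 mm above this point and the grip's underside 13 mm above the rim.
- beaker: Bystander: open glass beaker, 72 mm diameter, 95 mm high; origin at the centre of its underside.
- slide_box: Bystander: white and blue box of slides, 84 x 107 x 32 mm; origin at the centre of its underside.
- specimen_jar: Bystander: lidded glass jar, 60 mm diameter, 80 mm high; origin at the centre of its underside.

How it is judged:
By the outcome, as a careful person would: the job done as asked, in the order asked, and still so for the second after the job is handed in, with the robot touching nothing.
It also fails if it takes over 58 s, if anything falls off the work surface, if the arm or the gripper's body presses on something with over 40 N, if the wrist force passes 120 N, or if a joint passes its speed limit or range.

ROBOT

A 7-joint arm with a two-finger parallel gripper is mounted at the origin on the work surface. World frame = base frame: x ahead of the robot, y to its left, z up, the work surface at z = 0. Lengths are in m, angles in rad, forces in N, time in s.
With the tool pointing down it reaches from about 0.4 to 0.925 m from the base axis. Payload 4.1 kg.
Tool frame: the origin (TCP) lies at the very end of the fingers, on their centre line; the grasp point (between the pads) lies 19 mm behind it (ctrl.grip_point_offset is the distance from the TCP to the grasp point, in m); z points along the fingers, y is the direction in which the jaws open and shut (so a half turn about z gives the same grasp; the last joint's range is limited). The gripper opens to 85 mm and grips with 20 to 120 N. Pads are 22 mm wide; open, the fingers measure 114 mm over their backs; the gripper's body (76 mm by 85 mm) begins 54 mm behind the grasp point. The pads swing forward as they close: fully open they stand 13 mm farther back than shut.
Start: joints at [1.222, 0.398, 0.045, 1.537, -0.019, 1.207, -0.051], TCP at [0.161, -0.63, 0.231] pointing down, gripper open.
Joint ranges: [-2.82, 2.82], [-0.49, 2.23], [-1.37, 1.46], [0, 2.46], [-1.36, 4.5], [0.23, 2], [-2.94, 2.94]. Speed limits (rad/s): [2.57, 2.57, 3.14, 3.14, 3.14, 3.14, 3.14].

INTERFACE

Orientations are given as a unit quaternion [x, y, z, w].
In Python, from station import status, optics, ctrl gives the robot as it stands.
- The arm moves only by the tool jog_arm, never from a script. Its argument "targets" is a list of rows, each an object with "xyz": the shift along the tool's x, y, z in cm, a list of three; "rotation": the turn, a rotation vector about the tool's x, y, z in units of 8 degrees (1.0 is 8 degrees), a list of three; "claw": the closure, from 0 (fully open) to 1 (shut). In form: [{"xyz": [dx, dy, dz], "rotation": [wx, wy, wz], "claw": claw}, ...]. A call has exactly 10 rows; each row is the pose to reach, as a shift and turn from the pose commanded when the call began, along the tool's axes at that moment; what a row does not reach only later rows make up. A row lasts 1/10 s, in which the tool goes at most 50 mm and 8.59 degrees, less where a joint would pass 70% of its speed; a pose out of reach is approached as far as the arm can. A call with a gripper value outside its range is refused whole. The fingers move at their own pace and stop on an object; "force" is the grip in N (left out, the last holds). Time passes only in rows, so rows that repeat a pose let the fingers close, or fill a call up. It gives the time, the measured TCP pose, the force and the opening at its end, in the units of the state.
- status.state(): the state, without advancing time (a new reading comes with each control period).
- optics.get_image(name): name is "scene" or "side" or "wrist"; returns a dict with "color" (384x512x3 uint8, red, green, blue), "camera_matrix" (3x3 intrinsics, pixels), "rvec" (rotation vector, rad) and "tvec" (3), from world to camera coordinates, as OpenCV has them. Camera axes: x right, y down, z forward; pixel columns grow to the right and rows downward; lengths in m; the calibration is good to about 2 mm. The wrist camera is an equidistant fisheye: a pixel r from the principal point sees the ray r / f radians off the axis. A picture is of the moment at which its call begins. There is no depth.
- ctrl.hand_in(): hands the job in, once; it reports no verdict.
The state is a dict: "clock": time; "joint_positions": joint angles; "joint_velocities": joint speeds; "joint_efforts": joint torques, N m; "tcp_pos": TCP position; "ee_rot": TCP orientation; "wrist_force": force on the tool from outside, world axes, zero at the start; "moment": the same for the moment, N m; "grip_width": finger opening in m.
Only numpy, scipy, OpenCV 4.12 (cv2) and the standard library are available. Lean on these libraries where they do the work, as an engineer would, in place of code of your own. Each camera call takes 0.05 s, during which the arm holds its last target. There are 200 camera calls.

## Working session

There is one attempt and no reset: what is moved stays moved. The work goes in short steps, Python scripts to look and compute and a tool call to move; the robot and the scene stay as the last step left them, time stands still between calls to the robot, and variables do not carry over. Pictures are saved under pics/ and viewed, about 8 in all and at most 12, crops included, and the job is handed in when it is done.

Besides the shell and the picture viewer there is one more tool, called as name(argument=value, ...), one argument or row to a line, values as JSON. jog_arm: Moves the arm, as the interface text tells. Its arguments: {"type":"object","properties":{"targets":{"type":"array"},"force":{"type":"number"}},"required":["targets"]}

```bash
mkdir -p pics; ls; python3 - <<'E'
from station import status, optics, ctrl
import cv2,pickle,numpy as np
d={n:optics.get_image(n) for n in("scene","side","wrist")}
pickle.dump(d,open('d0.pkl','wb'))
s=status.state();print({k:np.round(v,3).tolist() for k,v in s.items()})
for n in d: print(n,d[n]['camera_matrix'].round(1).tolist(),np.round(d[n]['rvec'],3),np.round(d[n]['tvec'],3))
a=np.hstack([d['scene']['color'],d['side']['color']])
for n in("scene","side"): cv2.imwrite(f'pics/{n}0.png',cv2.resize(d[n]['color'][:,:,::-1],(800,600),interpolation=cv2.INTER_CUBIC))
E
```

```text
pics
{'clock': 0.15, 'joint_positions': [1.222, 0.399, 0.045, 1.538, -0.019, 1.207, -0.051], 'joint_velocities': [-0.0, -0.003, 0.001, -0.003, -0.001, 0.0, -0.001], 'joint_efforts': [0.002, -47.556, 1.367, -25.451, 0.012, 0.006, -0.0], 'tcp_pos': [0.161, -0.629, 0.231], 'ee_rot': [0.992, 0.125, -0.0, -0.001], 'wrist_force': [-0.051, -0.332, 1.033], 'moment': [-0.043, 0.002, 0.037], 'grip_width': 0.085}
scene [[441.9, 0.0, 251.7], [0.0, 441.9, 193.7], [0.0, 0.0, 1.0]] [ 0.916  2.707 -0.805] [ 0.478 -0.227  1.35 ]
side [[374.7, 0.0, 254.9], [0.0, 374.7, 194.7], [0.0, 0.0, 1.0]] [ 0.331 -2.745  1.312] [0.558 0.167 0.835]
wrist [[297.3, 0.0, 251.7], [0.0, 297.3, 192.0], [0.0, 0.0, 1.0]] [-2.28   1.771  0.278] [-0.649 -0.039  0.38 ]
```

View pics/scene0.png

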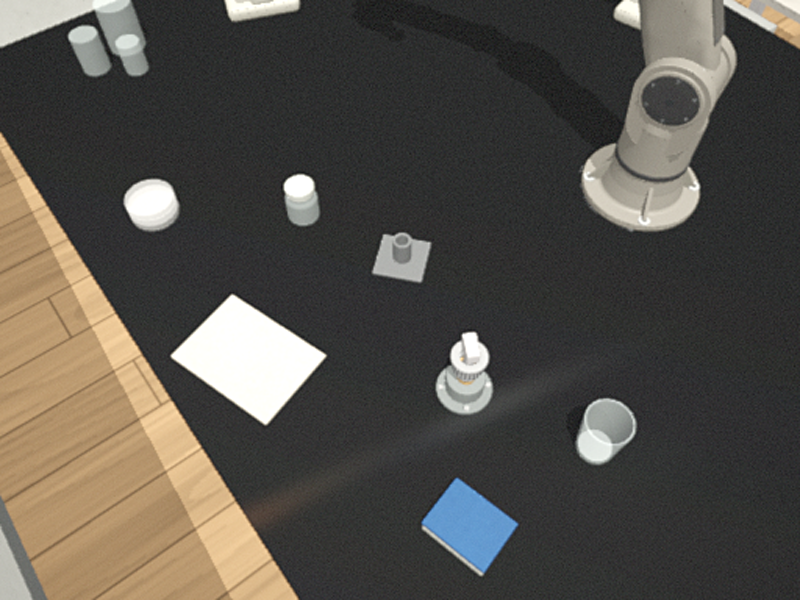

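View pics/side0.png

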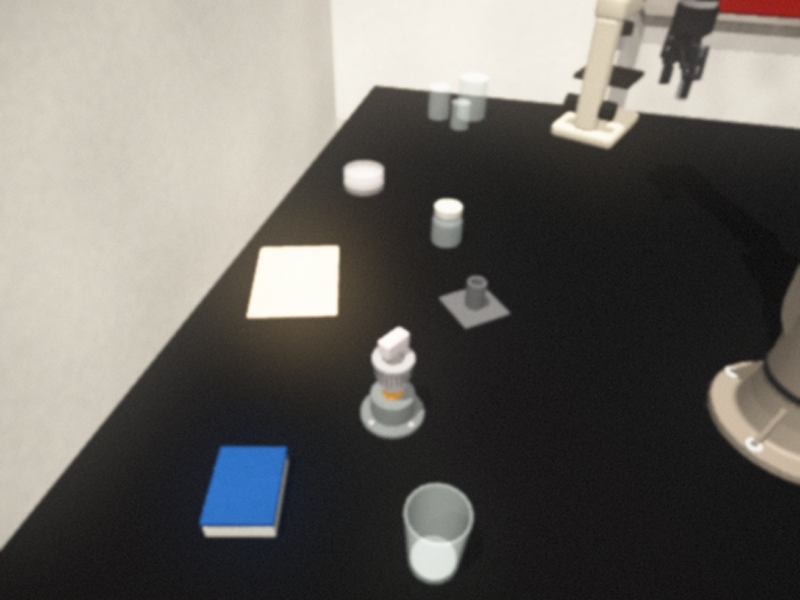

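Scene: outlet foot about (465,390), cup rim (402,240), in the 800x600 view; side: outlet (392,410), cup rim (476,282). Enlarging both.

```bash
python3 - <<'E'
import pickle,cv2,numpy as np
d=pickle.load(open('d0.pkl','rb'))
def crop(n,cx,cy,w=50,h=37,k=8):
    x0,y0=cx-w//2,cy-h//2
    c=cv2.resize(d[n]['color'][y0:y0+h,x0:x0+w,::-1],None,fx=k,fy=k,interpolation=cv2.INTER_CUBIC)
    for i in range(0,w,5):
        cv2.line(c,(i*k,0),(i*k,4),(0,255,255),1)
        if i%10==0: cv2.putText(c,str(x0+i),(i*k,14),0,.35,(0,255,255),1)
    for j in range(0,h,5):
        cv2.line(c,(0,j*k),(4,j*k),(0,255,255),1)
        if j%10==0: cv2.putText(c,str(y0+j),(6,j*k+4),0,.35,(0,255,255),1)
    return c
o=np.hstack([crop('scene',298,238,50,56,8),crop('side',252,243,50,56,8)])
cv2.imwrite('pics/c1.png',o)
o=np.hstack([crop('scene',257,162,46,46,8),crop('side',304,192,50,46,8)])
cv2.imwrite('pics/c2.png',o)
E
```

```text
(no output)
```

View pics/c1.png

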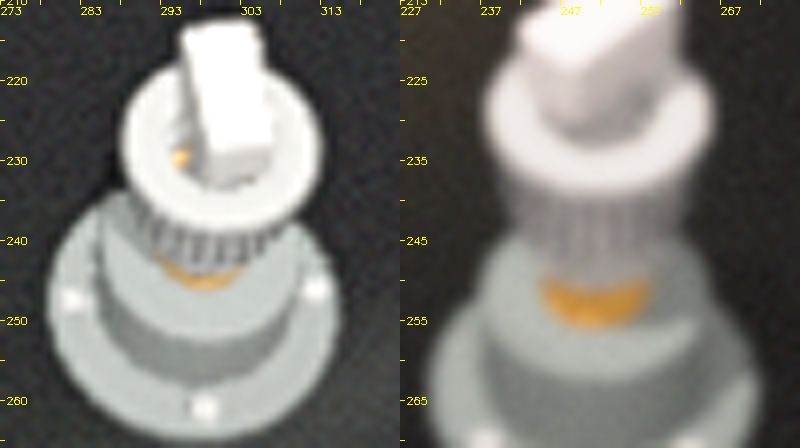

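View pics/c2.png

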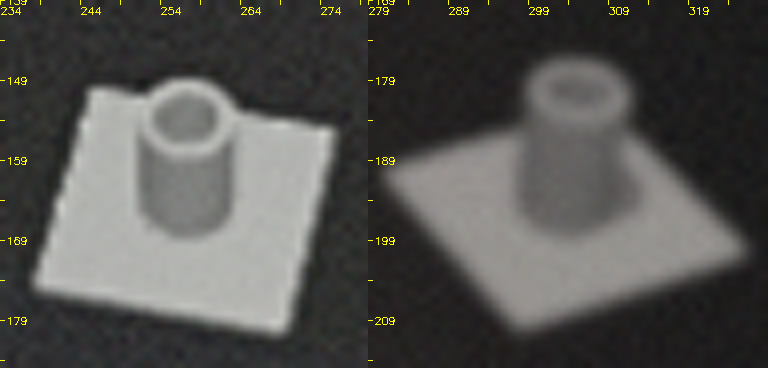

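```bash
cat > h.py <<'E'
import numpy as np,cv2,pickle
from scipy.optimize import least_squares
def proj(c,P,fish=False):
    P=np.atleast_2d(P).astype(float)
    R=cv2.Rodrigues(np.float64(c['rvec']))[0];q=P@R.T+np.ravel(c['tvec']);K=c['camera_matrix']
    if fish:
        r=np.linalg.norm(q[:,:2],axis=1);t=np.arctan2(r,q[:,2]);q2=q[:,:2]*(t/np.maximum(r,1e-9))[:,None]
    else: q2=q[:,:2]/q[:,2:]
    return q2*[K[0,0],K[1,1]]+[K[0,2],K[1,2]]
def back(c,uv,z,fish=False):
    R=cv2.Rodrigues(np.float64(c['rvec']))[0];K=c['camera_matrix'];o=-R.T@np.ravel(c['tvec'])
    m=(np.array(uv)-[K[0,2],K[1,2]])/[K[0,0],K[1,1]]
    if fish:
        t=np.linalg.norm(m);v=np.r_[m/t*np.sin(t),np.cos(t)]
    else: v=np.r_[m,1]
    v=R.T@v
    return o+v*(z-o[2])/v[2]
def circ(x,y,z,r):
    a=np.linspace(0,2*np.pi,181);return np.c_[x+r*np.cos(a),y+r*np.sin(a),z+0*a]
def ext(c,x,y,z,r,fish=False):
    p=proj(c,circ(x,y,z,r),fish);return np.r_[p[:,0].min(),p[:,0].max(),p[:,1].min(),p[:,1].max()]
E
cat > m.py <<'E'
from h import *
d=pickle.load(open('d0.pkl','rb'));S,D=d['scene'],d['side']
px=lambda v,o:(np.array(v,float)+.5)/8-.5+o
n=np.nan
def ex(l,r,t,b,x0,y0): return np.r_[px(l,x0),px(r,x0),px(t,y0),px(b,y0)]
# outlet: foot(z zf, r45), pedestal top (z.045,r31), ring
obs=[(S,'f',ex(47,340,n,438,273,210)),(S,'p',ex(97,305,n,340,273,210)),(S,'r',ex(120,322,60,n,273,210)),
(D,'f',ex(28,360,n,n,227,215)),(D,'p',ex(81,312,n,380,227,215)),(D,'r',ex(84,314,n,192,227,215))]
def f(p,full=False):
    x,y,zr,zf=p;o=[]
    for c,k,e in obs:
        z,r={'f':(zf,.045),'p':(.045,.031),'r':(zr,.028)}[k]
        q=ext(c,x,y,z,r)-e;o+=list(q[~np.isnan(q)])
    return np.array(o)
x0=back(S,(px(193,273),px(320,210)),0)
s=least_squares(f,[x0[0],x0[1],.11,.006],loss='soft_l1');print('outlet',s.x.round(4),f(s.x).round(1))
obs2=[(S,ex(137,237,77,158,234,139)),(D,ex(159,265,56,124,279,169))]
g=lambda p:np.concatenate([ext(c,p[0],p[1],.056,.017)-e for c,e in obs2])
x0=back(S,(px(187,234),px(118,139)),.056)
s2=least_squares(g,x0[:2]);print('cup',s2.x.round(4),g(s2.x).round(1))
for c,pts,a,b in((S,[(90,88),(335,128),(285,333),(33,288)],234,139),(D,[(17,177),(377,247),(152,333)],279,169)):
    print('base',[back(c,(px(u,a),px(v,b)),.005)[:2].round(3).tolist() for u,v in pts])
G=[back(S,(px(u,273),px(v,210)),.148) for u,v in[(182,38),(262,28),(272,150),(205,160)]]
print('grip top',np.round(G,3)[:,:2].tolist())
for nm,u,v,z in(('beaker',597,450,0),('jar',303,215,0),('box',470,525,.03)): print(nm,back(S,(u*.64,v*.64),z).round(3))
E
python3 m.py
```

```text
outlet [0.5532 0.1253 0.112  0.0076] [ 0.3 -0.4 -0.1  0.4 -0.1  0.3  0.4 -0.6  0.1  0.4 -0.3 -0.  -0.   0.
  0.7 -0.5 -0.1]
cup [ 0.4724 -0.1437] [-0.  -0.2  0.2 -0.2  0.2 -0.1  0.5 -0.2]
base [[0.467, -0.207], [0.408, -0.139], [0.479, -0.079], [0.537, -0.148]]
base [[0.535, -0.146], [0.411, -0.14], [0.478, -0.077]]
grip top [[0.555, 0.106], [0.534, 0.117], [0.558, 0.148], [0.575, 0.139]]
beaker [0.458 0.329 0.   ]
jar [ 0.558 -0.34   0.   ]
box [0.693 0.301 0.03 ]
```

```bash
cat >> h.py <<'E'
from scipy.spatial.transform import Rotation as Ro
def down(yaz):  # tool pointing down, tool y at azimuth yaz deg
    a=np.radians(yaz);y=np.r_[np.cos(a),np.sin(a),0];z=np.r_[0,0,-1.];return Ro.from_matrix(np.c_[np.cross(y,z),y,z])
def row(s,xyz,yaz):
    R=Ro.from_quat(s['ee_rot']);dx=R.inv().apply(np.array(xyz)-s['tcp_pos'])*100
    dr=(R.inv()*down(yaz)).as_rotvec(degrees=True)/8
    return dx.round(2).tolist(),dr.round(2).tolist()
E
python3 - <<'E'
from h import *
from station import status
s=status.state()
print(row(s,[.45,-.35,.25],-55)); print(row(s,[.58,-.05,.25],-40)); print(row(s,[.5535,.1257,.25],-31))
E
```

```text
([34.95, -19.91, -1.93], [-0.01, -0.0, -2.59])
([54.97, -45.77, -1.89], [-0.01, -0.0, -4.46])
([56.74, -63.45, -1.86], [-0.01, -0.0, -5.59])
```

jog_arm(
  targets=[
    {"xyz": [2, -1, -0.5], "rotation": [0, 0, -0.1], "claw": 0},
    {"xyz": [6, -3, -1], "rotation": [0, 0, -0.4], "claw": 0},
    {"xyz": [10, -6, -1.9], "rotation": [0, 0, -0.7], "claw": 0},
    {"xyz": [14, -8, -1.9], "rotation": [0, 0, -1.0], "claw": 0},
    {"xyz": [18, -10.2, -1.9], "rotation": [0, 0, -1.3], "claw": 0},
    {"xyz": [22, -12.5, -1.9], "rotation": [0, 0, -1.6], "claw": 0},
    {"xyz": [26, -14.8, -1.9], "rotation": [0, 0, -1.9], "claw": 0},
    {"xyz": [30, -17.2, -1.9], "rotation": [0, 0, -2.2], "claw": 0.1},
    {"xyz": [33.5, -20.5, -1.9], "rotation": [0, 0, -2.5], "claw": 0.3},
    {"xyz": [37, -24, -1.9], "rotation": [0, 0, -2.8], "claw": 0.5},
  ],
)

```text
clock: 1.15
tcp_pos: [0.4612, -0.3029, 0.2505]
ee_rot: [0.949, 0.316, 0.0, 0.0]
wrist_force: [0.2, -0.1, -0.3]
grip_width: 0.0493
```

```bash
python3 - <<'E'
from h import *
from station import status
s=status.state();print(s['clock'],s['grip_width'],s['tcp_pos'],s['wrist_force'])
print(row(s,[.58,-.05,.25],-40)); print(row(s,[.5535,.1257,.25],-31))
E
```

```text
1.15 0.049329115906410134 [ 0.46119089 -0.30292944  0.25054083] [ 0.21662518 -0.13572172 -0.33143605]
([24.69, -13.1, 0.06], [0.0, -0.0, -1.64])
([33.11, -28.74, 0.05], [0.0, -0.0, -2.76])
```

jog_arm(
  targets=[
    {"xyz": [4.2, -2.5, 0], "rotation": [0, 0, -0.3], "claw": 0.6},
    {"xyz": [8.5, -5, 0], "rotation": [0, 0, -0.6], "claw": 0.6},
    {"xyz": [12.7, -7.5, 0], "rotation": [0, 0, -0.9], "claw": 0.6},
    {"xyz": [17, -10.5, 0], "rotation": [0, 0, -1.2], "claw": 0.6},
    {"xyz": [21, -13.5, 0], "rotation": [0, 0, -1.5], "claw": 0.6},
    {"xyz": [24.5, -17, 0], "rotation": [0, 0, -1.8], "claw": 0.6},
    {"xyz": [27.5, -20.5, 0], "rotation": [0, 0, -2.1], "claw": 0.6},
    {"xyz": [30, -24, 0], "rotation": [0, 0, -2.4], "claw": 0.6},
    {"xyz": [32, -27, 0], "rotation": [0, 0, -2.7], "claw": 0.6},
    {"xyz": [33.1, -28.7, 0], "rotation": [0, 0, -2.76], "claw": 0.6},
  ],
)

```text
clock: 2.15
tcp_pos: [0.552, 0.1279, 0.2507]
ee_rot: [0.869, 0.494, 0.0, -0.001]
wrist_force: [-0.5, -0.5, -0.2]
grip_width: 0.0339
```

```bash
python3 - <<'E'
from h import *
from station import status,optics
s=status.state();print(s['clock'],s['grip_width'],s['tcp_pos'],s['wrist_force'])
w=optics.get_image('wrist');pickle.dump((w,s),open('w1.pkl','wb'))
im=cv2.resize(w['color'][:,:,::-1],(800,600),interpolation=cv2.INTER_CUBIC)
print(proj(w,[[.5535,.1257,.148],[.5535,.1257,.112]],True)*800/512, proj(w,[s['tcp_pos']],True)*800/512)
cv2.imwrite('pics/w1.png',im)
E
```

```text
2.15 0.03387670100509504 [0.55195978 0.12787107 0.2506923 ] [-0.50049155 -0.52389481 -0.21555893]
[[397.73215198 301.31180597]
 [397.24860354 283.83903189]] [[393.1498332  388.66578256]]
```

View pics/w1.png

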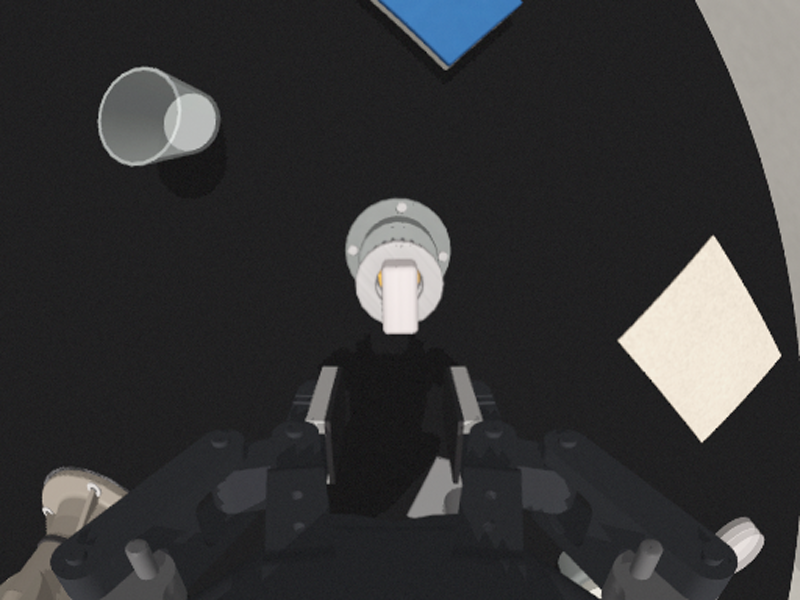

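```bash
python3 - <<'E'
from h import *
w,s=pickle.load(open('w1.pkl','rb'))
k=lambda u,v:((u+.5)*.64-.5,(v+.5)*.64-.5)
G=np.array([back(w,k(u,v),.148,True)[:2] for u,v in[(386,262),(415,262),(418,333),(384,333)]]);print(G.round(4),G.mean(0).round(4))
m=(G[0]+G[1]-G[2]-G[3]);print('long az',np.degrees(np.arctan2(m[1],m[0])),'tool y az',np.degrees(np.arctan2(*Ro.from_quat(s['ee_rot']).as_matrix()[1::-1,1])))
e=np.r_[k(356,0)[0],k(443,0)[0],k(0,240)[1],k(0,324)[1]]
f=lambda p:ext(w,p[0],p[1],p[2],.028,True)-e
r=least_squares(f,[.553,.125,.112],x_scale=.01);print('ring',r.x,f(r.x))
e2=np.r_[k(346,0)[0],k(450,0)[0],k(0,198)[1]]
f=lambda p:(ext(w,p[0],p[1],.006,.045,True)[:3]-e2)
r=least_squares(f,[.553,.125]);print('foot',r.x,f(r.x))
E
```

```text
[[0.5594 0.1483]
 [0.5728 0.1403]
 [0.5537 0.1038]
 [0.5372 0.1137]] [0.5558 0.1265]
long az 59.877353227113645 tool y az -30.761293835765198
ring [0.55411405 0.12410255 0.10563154] [-0.01842225  0.01848331  0.0186863  -0.0195892 ]
foot [0.5544292  0.12483106] [-0.53025817  0.53247361  0.02755105]
```

```bash
python3 - <<'E'
from h import *
from station import status
s=status.state();print(s['clock'],s['tcp_pos']);print(row(s,[.5545,.1252,.13],-30.2))
E
```

```text
2.2 [0.55149182 0.13095681 0.25081887]
([-0.39, 0.58, 12.08], [-0.02, -0.03, -0.05])
```

jog_arm(
  targets=[
    {"xyz": [-0.2, 0.3, 0], "rotation": [0, 0, 0], "claw": 0.6},
    {"xyz": [-0.4, 0.6, 1], "rotation": [0, 0, 0], "claw": 0.6},
    {"xyz": [-0.4, 0.6, 3], "rotation": [0, 0, 0], "claw": 0.6},
    {"xyz": [-0.4, 0.6, 5], "rotation": [0, 0, 0], "claw": 0.6},
    {"xyz": [-0.4, 0.6, 7], "rotation": [0, 0, 0], "claw": 0.6},
    {"xyz": [-0.4, 0.6, 8], "rotation": [0, 0, 0], "claw": 0.6},
    {"xyz": [-0.4, 0.6, 8.6], "rotation": [0, 0, 0], "claw": 0.6},
    {"xyz": [-0.4, 0.6, 8.8], "rotation": [0, 0, 0], "claw": 0.6},
    {"xyz": [-0.4, 0.6, 8.8], "rotation": [0, 0, 0], "claw": 0.6},
    {"xyz": [-0.4, 0.6, 8.8], "rotation": [0, 0, 0], "claw": 0.6},
  ],
)

```text
clock: 3.2
tcp_pos: [0.5573, 0.1157, 0.1631]
ee_rot: [0.871, 0.491, 0.001, 0.0]
wrist_force: [-0.5, 0.2, -0.8]
grip_width: 0.0344
```

```bash
python3 - <<'E'
from h import *
from station import status
s=status.state();print(s['clock'],s['tcp_pos'],s['grip_width'],s['wrist_force']);print(row(s,[.5545,.1252,.12],-30.2))
E
```

```text
3.2 [0.55730573 0.11567596 0.163102  ] 0.03437316823396786 [-0.45946312  0.1748092  -0.84808967]
([0.67, -0.74, 4.31], [0.01, -0.01, -0.13])
```

jog_arm(
  targets=[
    {"xyz": [0.3, -0.4, 0], "rotation": [0, 0, 0], "claw": 0.6},
    {"xyz": [0.65, -0.75, 0], "rotation": [0, 0, -0.1], "claw": 0.6},
    {"xyz": [0.65, -0.75, 0], "rotation": [0, 0, -0.1], "claw": 0.6},
    {"xyz": [0.65, -0.75, 0], "rotation": [0, 0, -0.1], "claw": 0.6},
    {"xyz": [0.65, -0.75, 0], "rotation": [0, 0, -0.1], "claw": 0.6},
    {"xyz": [0.65, -0.75, 0.5], "rotation": [0, 0, -0.1], "claw": 0.6},
    {"xyz": [0.65, -0.75, 1], "rotation": [0, 0, -0.1], "claw": 0.6},
    {"xyz": [0.65, -0.75, 1], "rotation": [0, 0, -0.1], "claw": 0.6},
    {"xyz": [0.65, -0.75, 1], "rotation": [0, 0, -0.1], "claw": 0.6},
    {"xyz": [0.65, -0.75, 1], "rotation": [0, 0, -0.1], "claw": 0.6},
  ],
)

```text
clock: 4.2
tcp_pos: [0.5537, 0.1251, 0.1523]
ee_rot: [0.868, 0.497, 0.0, 0.0]
wrist_force: [-0.4, -1.0, 0.4]
grip_width: 0.0346
```

```bash
python3 - <<'E'
from h import *
from station import status,optics
s=status.state();print(s['clock'],s['tcp_pos'],s['grip_width'],s['wrist_force']);print(row(s,[.5545,.1252,.12],-30.2))
w=optics.get_image('wrist');pickle.dump((w,s),open('w2.pkl','wb'))
c=w['color'][180:340,180:330,::-1]
cv2.imwrite('pics/w2.png',cv2.resize(c,None,fx=3.5,fy=3.5,interpolation=cv2.INTER_CUBIC))
E
```

```text
4.2 [0.5537069  0.12506672 0.15226451] 0.03459785019341136 [-0.35594064 -0.9689556   0.43485912]
([0.05, 0.06, 3.23], [0.0, -0.0, -0.03])
```

View pics/w2.png

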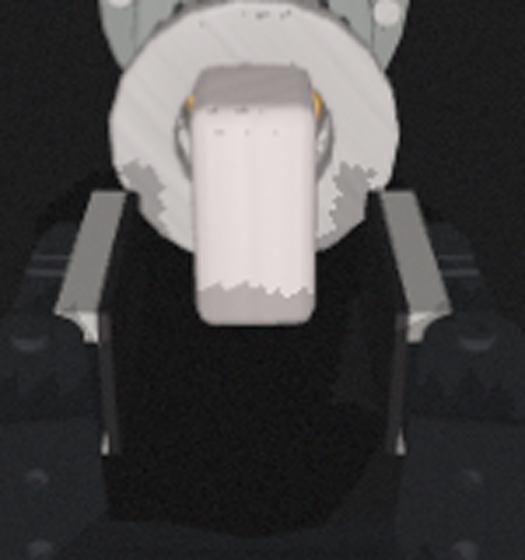

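The grip sits centred between the fingers (x 194–316 against fingers 122/382 in the crop), with yaw aligned. Descending.

jog_arm(
  targets=[
    {"xyz": [0.05, 0.05, 0.4], "rotation": [0, 0, 0], "claw": 0.6},
    {"xyz": [0.05, 0.05, 0.8], "rotation": [0, 0, 0], "claw": 0.6},
    {"xyz": [0.05, 0.05, 1.2], "rotation": [0, 0, 0], "claw": 0.6},
    {"xyz": [0.05, 0.05, 1.6], "rotation": [0, 0, 0], "claw": 0.6},
    {"xyz": [0.05, 0.05, 2], "rotation": [0, 0, 0], "claw": 0.6},
    {"xyz": [0.05, 0.05, 2.4], "rotation": [0, 0, 0], "claw": 0.6},
    {"xyz": [0.05, 0.05, 2.7], "rotation": [0, 0, 0], "claw": 0.6},
    {"xyz": [0.05, 0.05, 3.0], "rotation": [0, 0, 0], "claw": 0.6},
    {"xyz": [0.05, 0.05, 3.2], "rotation": [0, 0, 0], "claw": 0.6},
    {"xyz": [0.05, 0.05, 3.2], "rotation": [0, 0, 0], "claw": 0.6},
  ],
)

```text
clock: 5.25
tcp_pos: [0.5542, 0.1252, 0.12]
ee_rot: [0.868, 0.497, -0.0, -0.0]
wrist_force: [0.2, -0.5, -0.1]
grip_width: 0.0341
```

jog_arm(
  targets=[
    {"xyz": [0, 0, 0.2], "rotation": [0, 0, 0], "claw": 0.6},
    {"xyz": [0, 0, 0.4], "rotation": [0, 0, 0], "claw": 0.6},
    {"xyz": [0, 0, 0.6], "rotation": [0, 0, 0], "claw": 0.6},
    {"xyz": [0, 0, 0.8], "rotation": [0, 0, 0], "claw": 0.6},
    {"xyz": [0, 0, 0.9], "rotation": [0, 0, 0], "claw": 0.6},
    {"xyz": [0, 0, 1.0], "rotation": [0, 0, 0], "claw": 0.6},
    {"xyz": [0, 0, 1.1], "rotation": [0, 0, 0], "claw": 0.6},
    {"xyz": [0, 0, 1.2], "rotation": [0, 0, 0], "claw": 0.6},
    {"xyz": [0, 0, 1.2], "rotation": [0, 0, 0], "claw": 0.6},
    {"xyz": [0, 0, 1.2], "rotation": [0, 0, 0], "claw": 0.6},
  ],
)

```text
clock: 6.25
tcp_pos: [0.5544, 0.1252, 0.1082]
ee_rot: [0.868, 0.497, 0.0, 0.0]
wrist_force: [0.3, -0.4, 0.9]
grip_width: 0.034
```

jog_arm(
  targets=[
    {"xyz": [0, 0, 0.05], "rotation": [0, 0, 0], "claw": 0.6},
    {"xyz": [0, 0, 0.1], "rotation": [0, 0, 0], "claw": 0.6},
    {"xyz": [0, 0, 0.15], "rotation": [0, 0, 0], "claw": 0.6},
    {"xyz": [0, 0, 0.2], "rotation": [0, 0, 0], "claw": 0.6},
    {"xyz": [0, 0, 0.25], "rotation": [0, 0, 0], "claw": 0.6},
    {"xyz": [0, 0, 0.3], "rotation": [0, 0, 0], "claw": 0.6},
    {"xyz": [0, 0, 0.35], "rotation": [0, 0, 0], "claw": 0.6},
    {"xyz": [0, 0, 0.4], "rotation": [0, 0, 0], "claw": 0.6},
    {"xyz": [0, 0, 0.5], "rotation": [0, 0, 0], "claw": 0.6},
    {"xyz": [0, 0, 0.5], "rotation": [0, 0, 0], "claw": 0.6},
  ],
)

```text
clock: 7.25
tcp_pos: [0.5543, 0.1252, 0.1031]
ee_rot: [0.868, 0.497, -0.0, 0.0]
wrist_force: [-0.2, 0.7, 0.5]
grip_width: 0.0344
```

jog_arm(
  targets=[
    {"xyz": [0, 0, 0.05], "rotation": [0, 0, 0], "claw": 0.6},
    {"xyz": [0, 0, 0.1], "rotation": [0, 0, 0], "claw": 0.6},
    {"xyz": [0, 0, 0.15], "rotation": [0, 0, 0], "claw": 0.6},
    {"xyz": [0, 0, 0.2], "rotation": [0, 0, 0], "claw": 0.6},
    {"xyz": [0, 0, 0.25], "rotation": [0, 0, 0], "claw": 0.6},
    {"xyz": [0, 0, 0.3], "rotation": [0, 0, 0], "claw": 0.6},
    {"xyz": [0, 0, 0.35], "rotation": [0, 0, 0], "claw": 0.6},
    {"xyz": [0, 0, 0.4], "rotation": [0, 0, 0], "claw": 0.6},
    {"xyz": [0, 0, 0.4], "rotation": [0, 0, 0], "claw": 0.6},
    {"xyz": [0, 0, 0.4], "rotation": [0, 0, 0], "claw": 0.6},
  ],
)

```text
clock: 8.25
tcp_pos: [0.5544, 0.1252, 0.0999]
ee_rot: [0.868, 0.497, -0.0, 0.0]
wrist_force: [-2.1, -1.3, 6.1]
grip_width: 0.0345
```

jog_arm(
  targets=[
    {"xyz": [0, 0, 0.05], "rotation": [0, 0, 0], "claw": 0.6},
    {"xyz": [0, 0, 0.1], "rotation": [0, 0, 0], "claw": 0.6},
    {"xyz": [0, 0, 0.15], "rotation": [0, 0, 0], "claw": 0.6},
    {"xyz": [0, 0, 0.2], "rotation": [0, 0, 0], "claw": 0.6},
    {"xyz": [0, 0, 0.25], "rotation": [0, 0, 0], "claw": 0.6},
    {"xyz": [0, 0, 0.3], "rotation": [0, 0, 0], "claw": 0.6},
    {"xyz": [0, 0, 0.35], "rotation": [0, 0, 0], "claw": 0.6},
    {"xyz": [0, 0, 0.4], "rotation": [0, 0, 0], "claw": 0.6},
    {"xyz": [0, 0, 0.4], "rotation": [0, 0, 0], "claw": 0.6},
    {"xyz": [0, 0, 0.4], "rotation": [0, 0, 0], "claw": 0.6},
  ],
)

```text
clock: 9.25
tcp_pos: [0.5544, 0.1253, 0.0962]
ee_rot: [0.868, 0.497, -0.0, 0.0]
wrist_force: [-2.5, -1.2, 8.1]
grip_width: 0.0345
```

jog_arm(
  targets=[
    {"xyz": [0, 0, 0.05], "rotation": [0, 0, 0], "claw": 0.6},
    {"xyz": [0, 0, 0.1], "rotation": [0, 0, 0], "claw": 0.6},
    {"xyz": [0, 0, 0.15], "rotation": [0, 0, 0], "claw": 0.6},
    {"xyz": [0, 0, 0.2], "rotation": [0, 0, 0], "claw": 0.6},
    {"xyz": [0, 0, 0.25], "rotation": [0, 0, 0], "claw": 0.6},
    {"xyz": [0, 0, 0.3], "rotation": [0, 0, 0], "claw": 0.6},
    {"xyz": [0, 0, 0.35], "rotation": [0, 0, 0], "claw": 0.6},
    {"xyz": [0, 0, 0.4], "rotation": [0, 0, 0], "claw": 0.6},
    {"xyz": [0, 0, 0.4], "rotation": [0, 0, 0], "claw": 0.6},
    {"xyz": [0, 0, 0.4], "rotation": [0, 0, 0], "claw": 0.6},
  ],
)

```text
clock: 10.25
tcp_pos: [0.5544, 0.1253, 0.0925]
ee_rot: [0.868, 0.497, -0.0, 0.0]
wrist_force: [-2.9, -0.3, 10.4]
grip_width: 0.0341
```

jog_arm(
  targets=[
    {"xyz": [0, 0, 0.04], "rotation": [0, 0, 0], "claw": 0.6},
    {"xyz": [0, 0, 0.08], "rotation": [0, 0, 0], "claw": 0.6},
    {"xyz": [0, 0, 0.12], "rotation": [0, 0, 0], "claw": 0.6},
    {"xyz": [0, 0, 0.16], "rotation": [0, 0, 0], "claw": 0.6},
    {"xyz": [0, 0, 0.2], "rotation": [0, 0, 0], "claw": 0.6},
    {"xyz": [0, 0, 0.24], "rotation": [0, 0, 0], "claw": 0.6},
    {"xyz": [0, 0, 0.28], "rotation": [0, 0, 0], "claw": 0.6},
    {"xyz": [0, 0, 0.3], "rotation": [0, 0, 0], "claw": 0.6},
    {"xyz": [0, 0, 0.3], "rotation": [0, 0, 0], "claw": 0.6},
    {"xyz": [0, 0, 0.3], "rotation": [0, 0, 0], "claw": 0.6},
  ],
)

```text
clock: 11.25
tcp_pos: [0.5546, 0.1254, 0.092]
ee_rot: [0.868, 0.497, -0.0, 0.001]
wrist_force: [-8.6, -3.5, 25.6]
grip_width: 0.0342
```

Sharp rise to 25.6 N at z≈0.092: hard stop. Backing up to grasp height and checking that the plug rose.

jog_arm(
  targets=[
    {"xyz": [0, 0, -0.2], "rotation": [0, 0, 0], "claw": 0.6},
    {"xyz": [0, 0, -0.5], "rotation": [0, 0, 0], "claw": 0.6},
    {"xyz": [0, 0, -1], "rotation": [0, 0, 0], "claw": 0.6},
    {"xyz": [0, 0, -1.5], "rotation": [0, 0, 0], "claw": 0.6},
    {"xyz": [0, 0, -2], "rotation": [0, 0, 0], "claw": 0.6},
    {"xyz": [0, 0, -2.5], "rotation": [0, 0, 0], "claw": 0.6},
    {"xyz": [0, 0, -3], "rotation": [0, 0, 0], "claw": 0.6},
    {"xyz": [0, 0, -3.4], "rotation": [0, 0, 0], "claw": 0.6},
    {"xyz": [0, 0, -3.4], "rotation": [0, 0, 0], "claw": 0.6},
    {"xyz": [0, 0, -3.4], "rotation": [0, 0, 0], "claw": 0.6},
  ],
)

```text
clock: 12.25
tcp_pos: [0.5543, 0.1252, 0.1223]
ee_rot: [0.868, 0.497, -0.0, 0.0]
wrist_force: [0.2, -0.3, 0.7]
grip_width: 0.0342
```

```bash
python3 - <<'E'
from h import *
from station import status,optics
s=status.state();print(s['clock'],s['tcp_pos'],s['wrist_force'])
w=optics.get_image('wrist');D=optics.get_image('side');pickle.dump((w,D,s),open('w3.pkl','wb'))
d0=pickle.load(open('d0.pkl','rb'))['side']
c=lambda im:cv2.resize(im['color'][195:275,225:280,::-1],None,fx=5.5,fy=5.5,interpolation=cv2.INTER_CUBIC)
b=cv2.resize(w['color'][150:340,180:330,::-1],(347,440))
a=np.hstack([c(d0)[:,:220],c(D)[:,:220],b]);cv2.imwrite('pics/w3.png',a);print(a.shape)
E
```

```text
12.25 [0.55430663 0.12516696 0.12227735] [ 0.2261399  -0.32594555  0.74677372]
(440, 787, 3)
```

View pics/w3.png

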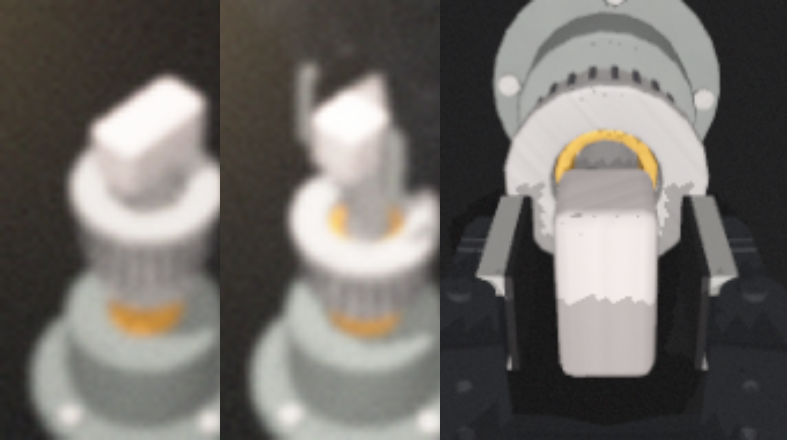

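The ring is now low, the brass rim and stem show, and the grip stands higher: the plug is released. Gripping gently, then drawing straight up.

jog_arm(
  targets=[
    {"xyz": [0, 0, 0], "rotation": [0, 0, 0], "claw": 0.65},
    {"xyz": [0, 0, 0], "rotation": [0, 0, 0], "claw": 0.7},
    {"xyz": [0, 0, 0], "rotation": [0, 0, 0], "claw": 0.75},
    {"xyz": [0, 0, 0], "rotation": [0, 0, 0], "claw": 0.8},
    {"xyz": [0, 0, 0], "rotation": [0, 0, 0], "claw": 0.85},
    {"xyz": [0, 0, 0], "rotation": [0, 0, 0], "claw": 0.9},
    {"xyz": [0, 0, 0], "rotation": [0, 0, 0], "claw": 0.9},
    {"xyz": [0, 0, 0], "rotation": [0, 0, 0], "claw": 0.9},
    {"xyz": [0, 0, 0], "rotation": [0, 0, 0], "claw": 0.9},
    {"xyz": [0, 0, 0], "rotation": [0, 0, 0], "claw": 0.9},
  ],
  force=30,
)

```text
clock: 13.35
tcp_pos: [0.5543, 0.1253, 0.1223]
ee_rot: [0.868, 0.497, -0.0, 0.0]
wrist_force: [0.7, 0.4, 0.3]
grip_width: 0.0196
```

jog_arm(
  targets=[
    {"xyz": [0, 0, -0.2], "rotation": [0, 0, 0], "claw": 0.9},
    {"xyz": [0, 0, -0.4], "rotation": [0, 0, 0], "claw": 0.9},
    {"xyz": [0, 0, -0.6], "rotation": [0, 0, 0], "claw": 0.9},
    {"xyz": [0, 0, -0.8], "rotation": [0, 0, 0], "claw": 0.9},
    {"xyz": [0, 0, -1], "rotation": [0, 0, 0], "claw": 0.9},
    {"xyz": [0, 0, -1.2], "rotation": [0, 0, 0], "claw": 0.9},
    {"xyz": [0, 0, -1.4], "rotation": [0, 0, 0], "claw": 0.9},
    {"xyz": [0, 0, -1.6], "rotation": [0, 0, 0], "claw": 0.9},
    {"xyz": [0, 0, -1.8], "rotation": [0, 0, 0], "claw": 0.9},
    {"xyz": [0, 0, -2], "rotation": [0, 0, 0], "claw": 0.9},
  ],
)

```text
clock: 14.35
tcp_pos: [0.5542, 0.1252, 0.1423]
ee_rot: [0.868, 0.497, -0.0, 0.0]
wrist_force: [-0.7, 0.1, -0.5]
grip_width: 0.0198
```

jog_arm(
  targets=[
    {"xyz": [0, 0, -0.4], "rotation": [0, 0, 0], "claw": 0.9},
    {"xyz": [0, 0, -0.8], "rotation": [0, 0, 0], "claw": 0.9},
    {"xyz": [0, 0, -1.2], "rotation": [0, 0, 0], "claw": 0.9},
    {"xyz": [0, 0, -1.6], "rotation": [0, 0, 0], "claw": 0.9},
    {"xyz": [0, 0, -2.1], "rotation": [0, 0, 0], "claw": 0.9},
    {"xyz": [0, 0, -2.7], "rotation": [0, 0, 0], "claw": 0.9},
    {"xyz": [0, 0, -3.4], "rotation": [0, 0, 0], "claw": 0.9},
    {"xyz": [0, 0, -4.2], "rotation": [0, 0, 0], "claw": 0.9},
    {"xyz": [0, 0, -5], "rotation": [0, 0, 0], "claw": 0.9},
    {"xyz": [0, 0, -5.5], "rotation": [0, 0, 0], "claw": 0.9},
  ],
)

```text
clock: 15.35
tcp_pos: [0.5547, 0.1254, 0.1984]
ee_rot: [0.868, 0.497, 0.001, 0.0]
wrist_force: [1.0, -0.2, -0.1]
grip_width: 0.0194
```

```bash
python3 - <<'E'
from h import *
from station import status,optics
S=optics.get_image('scene');D=optics.get_image('side');s=status.state();print(s['clock'],s['tcp_pos'],s['wrist_force'],s['grip_width'])
pickle.dump((S,D,s),open('w4.pkl','wb'))
c=lambda im,x,y:cv2.resize(im['color'][y:y+100,x:x+70,::-1],None,fx=5.5,fy=5.5,interpolation=cv2.INTER_CUBIC)
cv2.imwrite('pics/w4.png',np.hstack([c(S,265,175),c(D,220,175)]))
print(row(s,[.5545,.1252,.225],-30.2),row(s,[.4724,-.1437,.225],-30.2),row(s,[.4724,-.1437,.225],-60))
E
```

```text
15.45 [0.55491979 0.12545883 0.19835087] [ 0.52801886 -0.66878995 -0.53061342] 0.01932597783157187
([-0.04, -0.02, -2.66], [0.01, -0.01, -0.03]) ([-27.39, 6.51, -2.69], [0.01, -0.01, -0.03]) ([-27.39, 6.51, -2.69], [0.01, -0.01, 3.7])
```

View pics/w4.png

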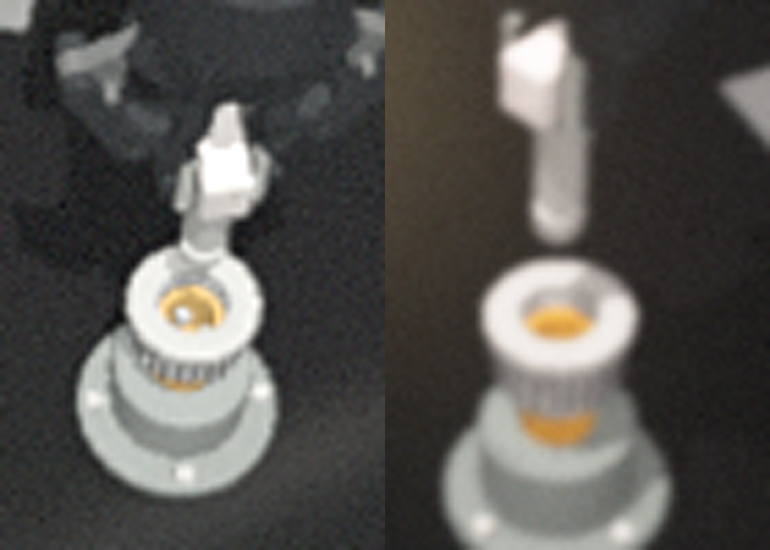

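Plug is out, ring back up. Scene tip at crop (204,255), side tip at (557,230). Locating the tip relative to the tool.

```bash
python3 - <<'E'
from h import *
S,D,s=pickle.load(open('w4.pkl','rb'))
p=lambda v,o:(v+.5)/5.5-.5+o
es=[p(181,265),p(228,265),p(264,175)];ed=[p(145,220),p(202,220),p(244,175)]
f=lambda q:np.r_[ext(S,*q,.009)[[0,1,3]]-es,ext(D,*q,.009)[[0,1,3]]-ed]
r=least_squares(f,[.555,.125,.14],x_scale=.01);print(r.x.round(4),f(r.x).round(2),r.x-s['tcp_pos'])
E
```

```text
[0.5536 0.1266 0.1494] [ 0.19 -0.3   1.1   0.97 -0.24 -0.65] [-0.00131836  0.0011005  -0.04893778]
```

jog_arm(
  targets=[
    {"xyz": [-1, 0.2, -1], "rotation": [0, 0, 0], "claw": 0.9},
    {"xyz": [-3.5, 0.8, -2], "rotation": [0, 0, 0.3], "claw": 0.9},
    {"xyz": [-6.5, 1.5, -2.5], "rotation": [0, 0, 0.6], "claw": 0.9},
    {"xyz": [-10, 2.4, -2.5], "rotation": [0, 0, 1], "claw": 0.9},
    {"xyz": [-13.5, 3.2, -2.5], "rotation": [0, 0, 1.4], "claw": 0.9},
    {"xyz": [-17, 4, -2.5], "rotation": [0, 0, 1.8], "claw": 0.9},
    {"xyz": [-20.5, 4.9, -2.5], "rotation": [0, 0, 2.2], "claw": 0.9},
    {"xyz": [-23.5, 5.6, -2.5], "rotation": [0, 0, 2.6], "claw": 0.9},
    {"xyz": [-26, 6.2, -2.5], "rotation": [0, 0, 2.9], "claw": 0.9},
    {"xyz": [-27.2, 6.5, -2.5], "rotation": [0, 0, 3.2], "claw": 0.9},
  ],
)

```text
clock: 16.45
tcp_pos: [0.4711, -0.1456, 0.2225]
ee_rot: [0.957, 0.289, -0.001, 0.0]
wrist_force: [0.8, -0.7, -1.6]
grip_width: 0.0192
```

jog_arm(
  targets=[
    {"xyz": [0, 0, 0.5], "rotation": [0, 0, 0], "claw": 0.9},
    {"xyz": [0, 0, 1.5], "rotation": [0, 0, 0], "claw": 0.9},
    {"xyz": [0, 0, 3], "rotation": [0, 0, 0], "claw": 0.9},
    {"xyz": [0, 0, 4.5], "rotation": [0, 0, 0], "claw": 0.9},
    {"xyz": [0, 0, 6], "rotation": [0, 0, 0], "claw": 0.9},
    {"xyz": [0, 0, 7], "rotation": [0, 0, 0], "claw": 0.9},
    {"xyz": [0, 0, 7.5], "rotation": [0, 0, 0], "claw": 0.9},
    {"xyz": [0, 0, 7.5], "rotation": [0, 0, 0], "claw": 0.9},
    {"xyz": [0, 0, 7.5], "rotation": [0, 0, 0], "claw": 0.9},
    {"xyz": [0, 0, 7.5], "rotation": [0, 0, 0], "claw": 0.9},
  ],
)

```text
clock: 17.45
tcp_pos: [0.4733, -0.1423, 0.148]
ee_rot: [0.956, 0.292, 0.001, 0.0]
wrist_force: [1.0, 0.2, -0.8]
grip_width: 0.019
```

```bash
python3 - <<'E'
from h import *
from station import status,optics
S=optics.get_image('scene');D=optics.get_image('side');s=status.state();print(s['clock'],s['tcp_pos'],s['wrist_force'],s['grip_width'])
pickle.dump((S,D,s),open('w5.pkl','wb'))
c=lambda im,x,y:cv2.resize(im['color'][y:y+70,x:x+50,::-1],None,fx=8,fy=8,interpolation=cv2.INTER_CUBIC)
cv2.imwrite('pics/w5.png',np.hstack([c(S,233,112),c(D,280,140)]))
print(row(s,[.4724,-.1437,.138],-56))
E
```

```text
17.55 [ 0.47317345 -0.14237049  0.14788909] [-0.60504823  0.07078474 -0.08392947] 0.019787135267925415
([-0.14, 0.07, 0.99], [0.01, -0.01, -0.0])
```

View pics/w5.png

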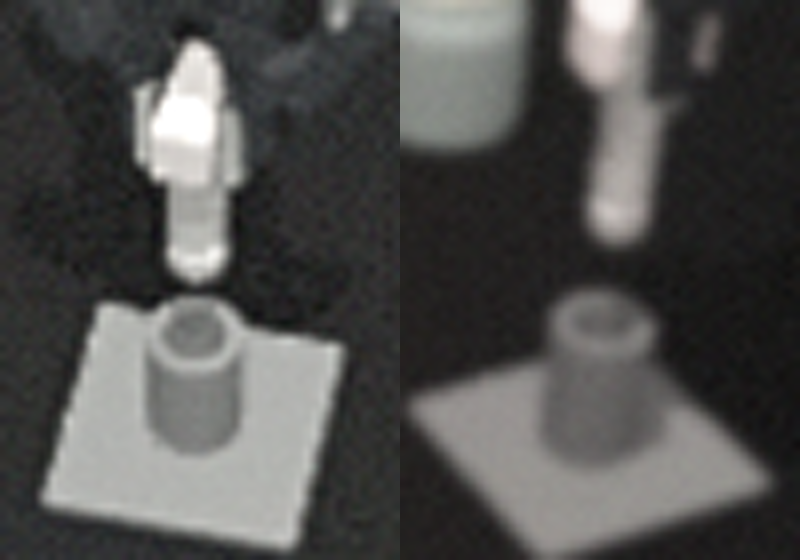

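```bash
python3 - <<'E'
from h import *
S,D,s=pickle.load(open('w5.pkl','rb'))
X=lambda v:(v+.5)/8-.5
es=[X(165)+233,X(231)+233];ed=[X(184)+280,X(254)+280]
z=s['tcp_pos'][2]-.053
f=lambda q:[np.mean(ext(S,*q,z,.009)[:2])-np.mean(es),np.mean(ext(D,*q,z,.009)[:2])-np.mean(ed)]
r=least_squares(f,[.47,-.14],x_scale=.01);print('tip',r.x.round(4),s['tcp_pos'][:2])
f2=lambda q:np.r_[ext(S,*q,.056,.017)-[X(145)+233,X(245)+233,X(294)+112,X(374)+112],ext(D,*q,.056,.017)-[X(148)+280,X(260)+280,X(286)+140,X(362)+140]]
r2=least_squares(f2,[.47,-.14],x_scale=.01);print('rim',r2.x.round(4),f2(r2.x).round(2))
f3=lambda q:[np.mean(ext(S,*q,.056,.017)[:2])-X(195)-233,np.mean(ext(D,*q,.056,.017)[:2])-X(204)-280]
r3=least_squares(f3,[.47,-.14],x_scale=.01);print('rim lr',r3.x.round(4))
for t in(r2.x,r3.x):
  print(row(s,np.r_[s['tcp_pos'][:2]+t-r.x,.138],-56)[0])
E
```

```text
tip [ 0.4716 -0.1426] [ 0.47317345 -0.14237049]
rim [ 0.4724 -0.1432] [ 0.05 -0.06  0.16 -0.06  0.55 -0.49  0.88 -0.88]
rim lr [ 0.4725 -0.1431]
[0.03, 0.09, 0.99]
[0.04, 0.09, 0.99]
```

jog_arm(
  targets=[
    {"xyz": [0.03, 0.09, 0.3], "rotation": [0, 0, 0], "claw": 0.9},
    {"xyz": [0.03, 0.09, 0.8], "rotation": [0, 0, 0], "claw": 0.9},
    {"xyz": [0.03, 0.09, 1.4], "rotation": [0, 0, 0], "claw": 0.9},
    {"xyz": [0.03, 0.09, 2], "rotation": [0, 0, 0], "claw": 0.9},
    {"xyz": [0.03, 0.09, 2.6], "rotation": [0, 0, 0], "claw": 0.9},
    {"xyz": [0.03, 0.09, 3.1], "rotation": [0, 0, 0], "claw": 0.9},
    {"xyz": [0.03, 0.09, 3.5], "rotation": [0, 0, 0], "claw": 0.9},
    {"xyz": [0.03, 0.09, 3.8], "rotation": [0, 0, 0], "claw": 0.9},
    {"xyz": [0.03, 0.09, 4.1], "rotation": [0, 0, 0], "claw": 0.9},
    {"xyz": [0.03, 0.09, 4.4], "rotation": [0, 0, 0], "claw": 0.9},
  ],
)

```text
clock: 18.55
tcp_pos: [0.4736, -0.1429, 0.1032]
ee_rot: [0.956, 0.292, 0.0, 0.0]
wrist_force: [-0.2, 0.2, -1.6]
grip_width: 0.0196
```

Entered freely (tip about 9 mm below the rim, no force). Continuing.

jog_arm(
  targets=[
    {"xyz": [0, 0, 0.4], "rotation": [0, 0, 0], "claw": 0.9},
    {"xyz": [0, 0, 0.8], "rotation": [0, 0, 0], "claw": 0.9},
    {"xyz": [0, 0, 1.2], "rotation": [0, 0, 0], "claw": 0.9},
    {"xyz": [0, 0, 1.6], "rotation": [0, 0, 0], "claw": 0.9},
    {"xyz": [0, 0, 2], "rotation": [0, 0, 0], "claw": 0.9},
    {"xyz": [0, 0, 2.4], "rotation": [0, 0, 0], "claw": 0.9},
    {"xyz": [0, 0, 2.8], "rotation": [0, 0, 0], "claw": 0.9},
    {"xyz": [0, 0, 3.2], "rotation": [0, 0, 0], "claw": 0.9},
    {"xyz": [0, 0, 3.5], "rotation": [0, 0, 0], "claw": 0.9},
    {"xyz": [0, 0, 3.5], "rotation": [0, 0, 0], "claw": 0.9},
  ],
)

```text
clock: 19.55
tcp_pos: [0.4731, -0.1428, 0.0678]
ee_rot: [0.956, 0.292, -0.0, -0.0]
wrist_force: [-0.5, -0.5, -0.3]
grip_width: 0.019
```

jog_arm(
  targets=[
    {"xyz": [0, 0, 0.1], "rotation": [0, 0, 0], "claw": 0.9},
    {"xyz": [0, 0, 0.2], "rotation": [0, 0, 0], "claw": 0.9},
    {"xyz": [0, 0, 0.3], "rotation": [0, 0, 0], "claw": 0.9},
    {"xyz": [0, 0, 0.4], "rotation": [0, 0, 0], "claw": 0.9},
    {"xyz": [0, 0, 0.45], "rotation": [0, 0, 0], "claw": 0.9},
    {"xyz": [0, 0, 0.5], "rotation": [0, 0, 0], "claw": 0.9},
    {"xyz": [0, 0, 0.55], "rotation": [0, 0, 0], "claw": 0.9},
    {"xyz": [0, 0, 0.6], "rotation": [0, 0, 0], "claw": 0.9},
    {"xyz": [0, 0, 0.6], "rotation": [0, 0, 0], "claw": 0.9},
    {"xyz": [0, 0, 0.6], "rotation": [0, 0, 0], "claw": 0.9},
  ],
)

```text
clock: 20.55
tcp_pos: [0.4735, -0.1429, 0.0623]
ee_rot: [0.956, 0.292, 0.0, 0.0]
wrist_force: [-0.4, -0.1, -1.7]
grip_width: 0.0193
```

jog_arm(
  targets=[
    {"xyz": [0, 0, 0.04], "rotation": [0, 0, 0], "claw": 0.9},
    {"xyz": [0, 0, 0.08], "rotation": [0, 0, 0], "claw": 0.9},
    {"xyz": [0, 0, 0.12], "rotation": [0, 0, 0], "claw": 0.9},
    {"xyz": [0, 0, 0.16], "rotation": [0, 0, 0], "claw": 0.9},
    {"xyz": [0, 0, 0.2], "rotation": [0, 0, 0], "claw": 0.9},
    {"xyz": [0, 0, 0.2], "rotation": [0, 0, 0], "claw": 0.9},
    {"xyz": [0, 0, 0.2], "rotation": [0, 0, 0], "claw": 0.9},
    {"xyz": [0, 0, 0.2], "rotation": [0, 0, 0], "claw": 0.9},
    {"xyz": [0, 0, 0.2], "rotation": [0, 0, 0], "claw": 0.9},
    {"xyz": [0, 0, 0.2], "rotation": [0, 0, 0], "claw": 0.9},
  ],
)

```text
clock: 21.55
tcp_pos: [0.4738, -0.1429, 0.0618]
ee_rot: [0.956, 0.292, -0.0, 0.0]
wrist_force: [-3.1, 1.2, 12.5]
grip_width: 0.0196
```

Bottomed at the predicted height (12 N). Relaxing and releasing.

jog_arm(
  targets=[
    {"xyz": [0, 0, -0.1], "rotation": [0, 0, 0], "claw": 0.9},
    {"xyz": [0, 0, -0.15], "rotation": [0, 0, 0], "claw": 0.9},
    {"xyz": [0, 0, -0.15], "rotation": [0, 0, 0], "claw": 0.78},
    {"xyz": [0, 0, -0.15], "rotation": [0, 0, 0], "claw": 0.74},
    {"xyz": [0, 0, -0.15], "rotation": [0, 0, 0], "claw": 0.7},
    {"xyz": [0, 0, -0.15], "rotation": [0, 0, 0], "claw": 0.65},
    {"xyz": [0, 0, -0.15], "rotation": [0, 0, 0], "claw": 0.6},
    {"xyz": [0, 0, -0.15], "rotation": [0, 0, 0], "claw": 0.5},
    {"xyz": [0, 0, -0.15], "rotation": [0, 0, 0], "claw": 0.5},
    {"xyz": [0, 0, -0.15], "rotation": [0, 0, 0], "claw": 0.5},
  ],
)

```text
clock: 22.55
tcp_pos: [0.4735, -0.1429, 0.0618]
ee_rot: [0.956, 0.292, -0.0, 0.0]
wrist_force: [0.7, -0.1, 0.6]
grip_width: 0.0429
```

jog_arm(
  targets=[
    {"xyz": [0, 0, -0.3], "rotation": [0, 0, 0], "claw": 0.5},
    {"xyz": [0, 0, -0.8], "rotation": [0, 0, 0], "claw": 0.5},
    {"xyz": [0, 0, -1.5], "rotation": [0, 0, 0], "claw": 0.5},
    {"xyz": [0, 0, -2.5], "rotation": [0, 0, 0], "claw": 0.5},
    {"xyz": [0, 0, -4], "rotation": [0, 0, 0], "claw": 0.5},
    {"xyz": [0, 0, -6], "rotation": [0, 0, 0], "claw": 0.5},
    {"xyz": [0, 0, -8], "rotation": [0, 0, 0], "claw": 0.5},
    {"xyz": [0, 0, -10], "rotation": [0, 0, 0], "claw": 0.5},
    {"xyz": [0, 0, -12], "rotation": [0, 0, 0], "claw": 0.5},
    {"xyz": [0, 0, -12], "rotation": [0, 0, 0], "claw": 0.5},
  ],
)

```text
clock: 23.55
tcp_pos: [0.4758, -0.1433, 0.1854]
ee_rot: [0.956, 0.292, 0.003, 0.002]
wrist_force: [0.8, -0.6, -0.1]
grip_width: 0.0428
```

```bash
python3 - <<'E'
from h import *
from station import status,optics
S=optics.get_image('scene');D=optics.get_image('side');s=status.state();print(s['clock'],s['tcp_pos'],s['wrist_force'],s['grip_width'])
c=lambda im,x,y,w:cv2.resize(im['color'][y:y+150,x:x+w,::-1],None,fx=3.3,fy=3.3,interpolation=cv2.INTER_CUBIC)
cv2.imwrite('pics/w6.png',np.hstack([c(S,225,125,110),c(D,220,135,120)]))
E
```

```text
23.65 [ 0.47363482 -0.14287561  0.18236197] [0.2802188  0.96269323 0.40876769] 0.04278395037165919
```

View pics/w6.png

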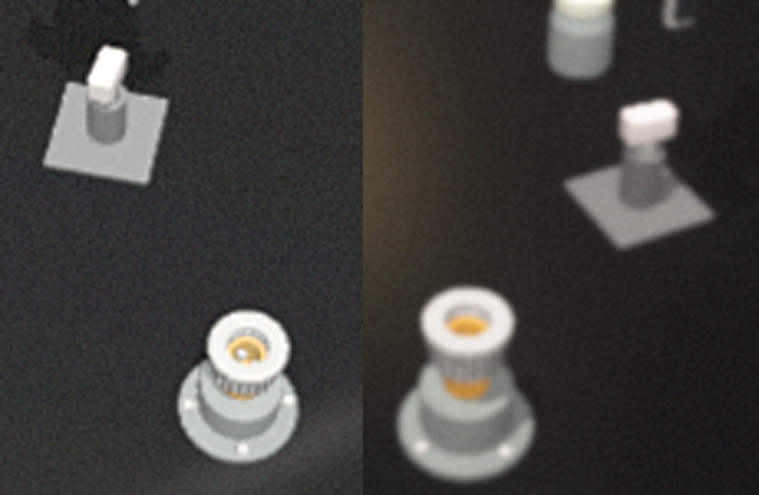

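The plug stands upright in the cup with its grip just above the rim (scene crop 108,72; side 650,122). The coupling is empty with its sleeve up, and the gripper is clear.

```bash
python3 -c "
from station import ctrl;print(ctrl.hand_in())"
```

```text
the job is handed in; nothing more can be done
None
```

The blanking plug is out of the coupling and standing stem down in the parking cup, released. The job is handed in, with the clock at about 24 s of the 58 s allowed.

- **Release:** I pressed the ring with the fingers either side of the grip. Force rose gradually to about 10 N, then jumped to 25.6 N at the hard stop, below the 30 N limit. Pictures then showed the sleeve held down and the plug risen.
- **Draw:** I gripped the plug at 30 N and pulled it straight up about 76 mm. The readings between moves showed almost no pull. The pictures showed the stem clear and the sleeve back up.
- **Parking:** The stem went into the cup without side force. It met the floor with about 12 N at the expected height (TCP 0.062 m). I eased off, opened the fingers and rose clear.

**Last checks:** The final picture shows the plug upright in the cup with its grip just above the rim, and the coupling empty with its sleeve up. The gripper was clear, with only about 1 N of noise on the wrist. I never moved near the beaker, slide box or jar, but the final crops showed only part of the jar, so I did not check where they stand.

One measurement disagreed: an early estimate of the stem tip's height from the pictures was about 7 mm off the value given in the task. I used the given value, and the floor contact matched it.

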